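# Unlock the folding lid stay and close the cracker chest

### The job

Close the wooden cracker chest, whose lid stands open on a locked folding stay. With closed fingertips, without gripping anything, hook the steel pin at the stay's knee from the hinge side and lift it up and forward past centre, so that the stay unlocks while the lid is still up; leave the pin, then push the lid down from its outer face near the free edge, without a bang, until it is fully home, and keep it pressed down with a steady 12 N or so for a second to bed its seal before you let go. Be gentle: never bear on the stay, lid or chest with more than 25 N, and leave the bowls and the glass standing where they are.

Things in the scene. Friction and masses are not known exactly. Their poses are not given: they have to be found in the camera images.
- chest: Cracker chest: open wooden box fixed on the table, 200 (x) by 200 (y) by 100 mm high, walls 10 mm. Origin: centre of its underside. Axes: x along the lid's hinge, +x to the end that carries the folding stay; +y to the hinge side; z up. The lid stands open over the +y side; -y is the front.
- lid (a joint): Lid angle, rad: 0 standing open at 80 degrees (start), grows as it lowers, 1.396 fully closed: a firm stop, lid level, its top 117 mm above the table. Stiff friction hinge: unlocked, the lid stays where it is left and does not fall; pushing near the free edge takes 4 to 10 N, most at the start; it stays shut when let go. Against the stop the force climbs steeply, 10 to 25 N per mm.
- lid_edge (a point): Middle of the lid's free edge on its outer face (the top face when closed); the lid is a 200 by 200 mm wooden panel 12 mm thick, about 0.4 kg (varies). This point is 200 mm from the hinge along the lid and 12 mm out from the inner face. With the lid open the outer face looks to the chest's +y.
- hinge (a point): Middle of the hinge line, at (0, +100, +105) mm in the chest's frame; the line runs along the chest's x axis. The lid's inner face passes through it.
- knee (a joint): Knee angle of the folding stay, rad. 0: locked (start), sagging to the hinge side on a built-in stop; 0.14: both links in line; above: lifted past centre, unlocked; about 2.7 with the lid shut. Stiff: lifting the pin takes 4 to 8 N and it stays where it is left. While it is locked the lid cannot be pushed down; at 0.5 or more it folds easily as the lid is pushed.
- knee_pin (a point): Grip point of the round steel knee pin: 12 mm diameter, level along the chest's x axis, free for about 20 mm to either side, a 17 mm disc on its end. 45 mm beyond the chest's +x end; at the start at (145, 39, 131) mm in the chest's frame. It moves on a circle of 92 mm radius about lower_pivot; lifting goes up and to the chest's -y, about 0.5 rad of arc per rad of knee angle at first.
- lower_pivot (a point): Axis of the stay's lower pivot on the chest's +x end, taken 45 mm out so that it is level with knee_pin along x: (145, -20, 60) mm in the chest's frame. The stay: two flat steel links of 92 mm, 14 mm wide, within 16 mm of the chest's end; the lower one from here to the knee, the upper one from the knee to the lid's side edge 105 mm from the hinge.
- chip_bowl: Grey bowl of crisps, 140 mm across, 62 mm high, loose; origin under its centre. Leave it standing.
- cracker_bowl: Blue bowl of crackers, 140 mm across, 62 mm high, loose; origin under its centre. Leave it standing.
- tumbler: Clear glass tumbler, 72 mm across, 85 mm high, loose; origin under its centre. Leave it standing.

How it is judged:
On the way, in this order (a step that is already met when the one before it is completed fails the run):
1. the knee is lifted past centre (knee joint above 0.30, straight is 0.14) with the lid still up (lid joint below 0.6) (value of joint knee above 0.3 rad and value of joint lid below 0.6 rad), for 0.2 s.
2. the shut lid (within 0.012 rad of its stop) is kept pressed with 8 to 16 N for half a second (value of joint lid above 1.384 rad and contact force between the fingers and chest between 8 and 16 N), for 0.5 s.
At the end, for the whole second after the job is handed in: The shut lid has been pressed with 8 to 16 N and let go: the lid is fully closed and at rest (lid joint above 1.384 rad, about 2 mm at the free edge), untouched (value of joint lid above 1.384 rad and velocity of joint lid between -0.05 and 0.05 rad/s).
It fails at once if the lid or its stay is forced: more than 25 N between the robot and the chest, its lid or its stay (contact force between any of the fingers, the arm and chest above 25 N).
It fails at once if the lid moves faster than 1.2 rad/s (slammed) (velocity of joint lid above 1.2 rad/s).
It fails at once if the chip bowl is moved by more than 30 mm or tipped (distance of chip_bowl from where it was at the start of the episode above 0.03 m or angle between chip_bowl's own z axis and vertical above 0.3 rad).
It fails at once if the cracker bowl is moved by more than 30 mm or tipped (distance of cracker_bowl from where it was at the start of the episode above 0.03 m or angle between cracker_bowl's own z axis and vertical above 0.3 rad).
It fails at once if the tumbler is moved by more than 30 mm or tipped (distance of tumbler from where it was at the start of the episode above 0.03 m or angle between tumbler's own z axis and vertical above 0.3 rad).
It also fails if it takes over 72 s, if anything falls off the work surface, if the arm or the gripper's body presses on something with over 40 N, if the wrist force passes 120 N, or if a joint passes its speed limit or range.

### The arm

A 7-joint arm with a two-finger parallel gripper is mounted at the origin on the work surface. World frame = base frame: x ahead of the robot, y to its left, z up, the work surface at z = 0. Lengths are in m, angles in rad, forces in N, time in s.
With the tool pointing down it reaches from about 0.4 to 0.875 m from the base axis. Payload 4.4 kg.
Tool frame: the origin (TCP) lies between the finger pads; the fingertips stand 22 mm ahead of it and the grasp point (between the pads) lies 3 mm ahead of it; z points along the fingers, y is the direction in which the jaws open and shut (so a half turn about z gives the same grasp; the last joint's range is limited). The gripper opens to 85 mm and grips with 20 to 120 N. Pads are 22 mm wide; open, the fingers measure 114 mm over their backs; the gripper's body (76 mm by 85 mm) begins 54 mm behind the grasp point. The pads swing forward as they close: fully open they stand 13 mm farther back than shut.
Start: joints at [1.096, 0.628, 0.038, 1.517, -0.027, 0.996, -0.02], TCP at [0.258, -0.596, 0.253] pointing down, gripper open.
Joint ranges: [-3.06, 3.06], [-0.37, 2.12], [-1.25, 1.32], [0.18, 2.47], [-1.1, 4.24], [0.23, 1.98], [-2.94, 2.94]. Speed limits (rad/s): [2.57, 2.57, 3.14, 3.14, 3.14, 3.14, 3.14].

### API

Orientations are given as [roll, pitch, yaw] about the fixed x, y, z axes, in that order (R = Rz(yaw) Ry(pitch) Rx(roll)).
In Python, from bench import state, grab_frame, close_job gives the robot as it stands.
- The arm moves only by the shell command python3 -m handwheel 'ROWS' [OPENING] [FORCE]. ROWS is JSON, a list of rows, each a list of 4 numbers: the shift along the tool's x, y, z in m, then the turn about the tool's z in degrees. In form: [[x, y, z, roll], ...]. A call has 1 to 12 rows; each row shifts and turns the commanded pose from where the row before left it, along the tool's axes as they then stand; what a row does not reach is not made up. A row lasts 1/10 s, in which the tool goes at most 50 mm and 8.59 degrees, less where a joint would pass 70% of its speed; a pose out of reach is approached as far as the arm can. A call with a gripper value outside its range is refused whole. OPENING is the closure in counts, from 0 (fully open) to 255 (shut), set as the call begins (- or left out, the last holds). The fingers move at their own pace and stop on an object; FORCE is the grip in N (left out, the last holds). Time passes only in rows, so rows that do not move let the fingers close. It gives the time, the measured TCP pose, the force and the opening at its end, in the units of the state.
- state(): the state, without advancing time (a new reading comes with each control period).
- grab_frame(name): name is "side" or "top"; returns a dict with "img" (420x560x3 uint8, blue, green, red), "z_map" (420x560 float32, m along the optical axis (not along the pixel's ray), 0 where there is no reading), "K" (3x3 intrinsics, pixels), "position" and "rotation" of the camera in the world. Camera axes: x right, y down, z forward; pixel columns grow to the right and rows downward; lengths in m; the calibration is good to about 2 mm. A picture is of the moment at which its call begins.
- close_job(): hands the job in, once; it reports no verdict.
The state is a dict: "t": time; "joints": joint angles; "qvel": joint speeds; "joint_torque": joint torques, N m; "eef_pos": TCP position; "ee_rot": TCP orientation; "force": force on the tool from outside, world axes, zero at the start; "moment": the same for the moment, N m; "finger_gap": opening from 0.0 (shut) to 1.0 (fully open).
Only numpy, scipy, OpenCV 4.12 (cv2) and the standard library are available. Lean on these libraries where they do the work, as an engineer would, in place of code of your own. Each camera call takes 0.05 s, during which the arm holds its last target. There are 200 camera calls.

## Working session

There is one attempt and no reset: what is moved stays moved. The work goes in short steps, Python scripts to look and compute and a shell command to move; the robot and the scene stay as the last step left them, time stands still between calls to the robot, and variables do not carry over. Pictures are saved under pics/ and viewed, about 8 in all and at most 12, crops included, and the job is handed in when it is done.

```bash
mkdir -p pics; ls
cat > h.py <<'E'
import numpy as np, cv2
from bench import state, grab_frame
def save(n,fn):
    f=grab_frame(n); cv2.imwrite('pics/'+fn,f['img']); np.savez('pics/'+fn+'.npz',**f); return f
def cloud(f):
    z=f['z_map']; v,u=np.indices(z.shape); K=f['K']
    p=np.stack([(u-K[0,2])/K[0,0]*z,(v-K[1,2])/K[1,1]*z,z],-1)
    P=p@np.array(f['rotation']).T+f['position']; P[z==0]=np.nan; return P
E
python3 - <<'E'
from h import *
for n in('top','side'):
    f=save(n,n+'1.png'); print(n,f['position'],f['rotation'],f['K'][0])
s=state(); print({k:np.round(v,3) for k,v in s.items()})
E
```

```text
pics
top [ 0.36160593 -0.00789276  1.49073447] [-3.01142321 -0.01003755 -1.58948024] [532.81580824   0.         279.38458214]
side [-0.22127421  0.47557036  1.00464883] [-2.30250035e+00  3.58432783e-04 -2.15164790e+00] [434.29658839   0.         279.1726812 ]
{'t': np.float64(0.1), 'joints': array([ 1.096,  0.629,  0.038,  1.518, -0.027,  0.996, -0.02 ]), 'qvel': array([-0.001, -0.003,  0.001, -0.003, -0.001,  0.   ,  0.001]), 'joint_torque': array([ 5.0000e-03, -5.6452e+01,  1.2310e+00, -1.9397e+01,  1.1000e-02,
        5.0000e-03,  0.0000e+00]), 'eef_pos': array([ 0.258, -0.596,  0.253]), 'ee_rot': array([-3.14 , -0.   ,  0.409]), 'force': array([-0.229, -0.225,  0.226]), 'moment': array([ 0.018,  0.009, -0.01 ]), 'finger_gap': np.float64(0.999)}
```

View pics/top1.png

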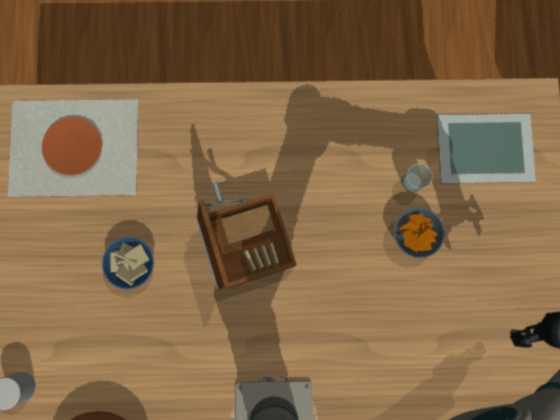

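View pics/side1.png

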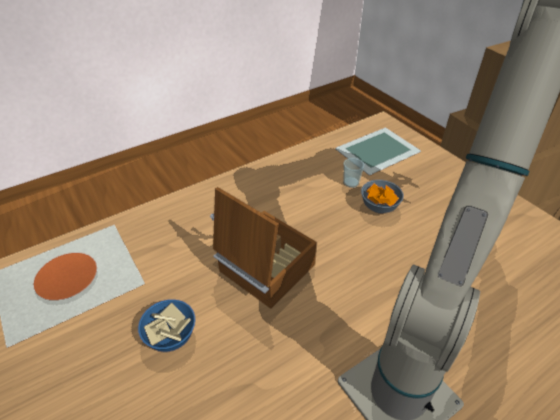

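The top view shows the chest at about (248,240), with the lid to its left (world +y) and the stay at its far end near (220,195). The bowls are at (128,263) and (420,233) and the glass at (418,178), well away from the chest. Next I measure the chest.

```bash
cat >> h.py <<'E'
from scipy.spatial.transform import Rotation as Ro
def cloud(f):
    z=f['z_map']; v,u=np.indices(z.shape); K=f['K']
    p=np.stack([(u-K[0,2])/K[0,0]*z,(v-K[1,2])/K[1,1]*z,z],-1)
    R=Ro.from_euler('xyz',f['rotation']).as_matrix()
    P=p@R.T+f['position']; P[z==0]=np.nan; return P
E
python3 - <<'E'
from h import *
f=np.load('pics/top1.png.npz'); P=cloud(f)
print('table',np.nanmedian(P[300:320,150:200,2]))
B=P[180:300,190:310]
m=(B[...,2]>.092)&(B[...,2]<.108)
m2=m.astype(np.uint8); n,l,st,_=cv2.connectedComponentsWithStats(m2); i=1+np.argmax(st[1:,4]); print(st[1:,4])
q=B[l==i][:,:2].astype(np.float32); print(cv2.minAreaRect(q), len(q))
# lid
l=B[(B[...,2]>.12)]; print(len(l),l[:,2].max())
t=l[l[:,2]>.27]; print('lid top',t.mean(0),cv2.minAreaRect(t[:,:2].astype(np.float32)))
# stay/pin at far end
for v in range(178,208,2):
    print(v,' '.join('%4.0f'%(1000*z) for z in P[v,200:262:3,2]))
for n,(u,v) in dict(cr=(128,263),chip=(420,233),tum=(418,178)).items(): print(n,P[v,u])
b=cv2.resize(f['img'][170:300,180:310],None,fx=4.5,fy=4.5,interpolation=2)
s=np.load('pics/side1.png.npz')['img'][170:310,190:330]; b2=cv2.resize(s,(400,400),interpolation=2)
cv2.imwrite('pics/c1.png',np.hstack([cv2.resize(b,(400,400)),b2]))
E
```

```text
table 0.0012966382600951842
[839  14   3   1   1   1   1   1   1   2]
((0.4789247512817383, 0.05246499925851822), (0.200471892952919, 0.19138173758983612), 16.407760620117188) 839
1183 0.31173526212277247
lid top [0.45540142 0.12653486 0.30075362] ((0.45603448152542114, 0.12814155220985413), (0.1993139088153839, 0.01805342175066471), 16.630599975585938)
178   -2    3    3   11    2    6    6   -6   -4    6    2    0    3    2    5   -1   -2  nan   -1   -0    4
180    8    4    4   -4    1   -3   -6    4    3    1    6   -5    2    6    4    2   -2    4   -1   -3    2
182   -4    1    8   -1  142  138    2   -1   -1    2   -1   -1    7    4    0   -4    2   -3    1    0    2
184    3   -0    0   -2  133  144   -3   -2   -1    4   -4   -2    4    4   -1    3   -3   -3   -0    2    2
186    1   -4   -5    3   -2  137   -1   -5   -3    6    5    5    4    1    7    2    2    6    3   -1    7
188   -1    6    1    2    1  130  134    5   -2   -1    8    2   -4   -0    2   -3    2   -2    1   -3   -1
190    8    8    1   -2    2  137  133   -3   -3   -1    1    1    1    2    5    3    2  
[... 313 characters left out ...]
 3   -3    2   -3   -4    2    4
198   -0    0   -8    1    3    5  140  139    4    8    5    2    3    4    2   61    5    3   -2  106  105
200   -2  302   -1   -4  nan   -1  133  138    3  123  112  104   95   89   69   71    2  104  101  103  102
202  306  305    6    3    2    2  135  135  121  111   96    3    1    3   69   95  101  103   94   94   80
204  304  302  199  185  174  167  152  136   -3    5    7    1    4  102   96  102  105   89   80   68   47
206  304  305   -0    4   -3   -1   -2    2    7    1    6   97  102  101  101   92   74   62   38   22    8
cr [0.42498066 0.38193035 0.05531055]
chip [ 0.49604303 -0.4195809   0.0069682 ]
tum [ 0.65346336 -0.42297387  0.00420807]
```

View pics/c1.png

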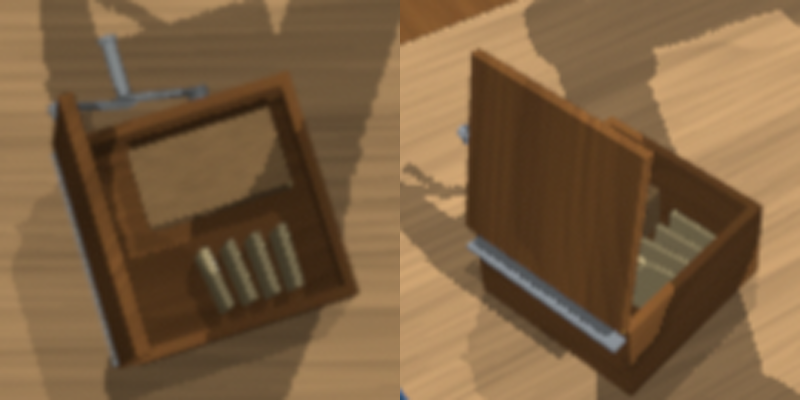

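```bash
cat >> h.py <<'E'
C=np.array([.4777,.0566,0]); YAW=np.radians(16.5)
RC=Ro.from_euler('z',YAW).as_matrix()
def ch(p): return (np.asarray(p)-C)@RC
def wd(p): return np.asarray(p)@RC.T+C
E
python3 - <<'E'
from h import *
P=cloud(np.load('pics/top1.png.npz'))
B=P[175:300,185:310].reshape(-1,3); B=B[~np.isnan(B[:,0])]; c=ch(B)*1000
p=c[(c[:,2]>120)&(c[:,2]<150)&(c[:,0]>122)]; print('pin n',len(p),p.mean(0),p.min(0),p.max(0),np.polyfit(p[:,0],p[:,1],1))
r=c[(c[:,2]>93)&(c[:,2]<107)&(abs(c[:,0])<110)]
print('rim pct',np.percentile(r[:,:2],[.5,1,2,98,99,99.5],axis=0))
t=c[c[:,2]>285]; print('lid',np.percentile(t,[2,50,98],axis=0))
S=cloud(np.load('pics/side1.png.npz')).reshape(-1,3); S=S[~np.isnan(S[:,0])]; c=ch(S)*1000
t=c[(abs(c[:,0])<90)&(c[:,1]>50)&(c[:,1]<130)&(c[:,2]>125)&(c[:,2]<310)]; print('side lid y at z: fit',np.polyfit(t[:,2],t[:,1],1),len(t),'exp -.176; at z200 y=', np.polyval(np.polyfit(t[:,2],t[:,1],1),200),'exp',100+12*.985+2-.176*(95)-.0)
E
```

```text
pin n 86 [146.37622375  39.38745759 136.03536685] [122.51240039  32.07198145 129.53754922] [167.92620924  46.78928011 143.50915443] [-2.00318846e-03  3.96806767e+01]
rim pct [[-100.08521959  -99.57270385]
 [ -99.94922189  -99.39103346]
 [ -99.65890253  -99.16895027]
 [  99.28829495   80.33843674]
 [  99.57125401   84.45699898]
 [  99.69701711   91.1792149 ]]
lid [[-95.97528788  66.1531954  289.45659828]
 [ -1.76424334  72.38308783 303.73745679]
 [ 94.63591937  80.09384163 308.95332136]]
side lid y at z: fit [ -0.18655347 134.00992584] 3296 exp -.176; at z200 y= 96.69923213079906 exp 97.1
```

```bash
python3 - <<'E'
from h import *
c=[]
for n in('top','side'):
    P=cloud(np.load(f'pics/{n}1.png.npz')).reshape(-1,3); P=P[~np.isnan(P[:,0])]; c.append(ch(P)*1000)
c=np.vstack(c)
t=c[(c[:,0]>103)&(c[:,0]<125)&(c[:,1]>40)&(c[:,1]<95)&(c[:,2]>142)&(c[:,2]<212)]
print(len(t),np.percentile(t[:,0],[0,5,50,95,100]) if len(t) else 0)
print('tcp chest',ch(state()['eef_pos'])*1000)
E
python3 -m handwheel '[[0,0,-0.03,6.9],[0,0,-0.04,0],[0,0,-0.04,0],[0,0,-0.04,0]]' 255 40
python3 - <<'E'
from h import *
s=state(); print('tcp chest',ch(s['eef_pos'])*1000, s['ee_rot'],s['finger_gap'])
E
```

```text
42 [104.3560281  105.10850395 106.34739672 108.76773064 116.424789  ]
tcp chest [-395.77596507 -563.33360515  252.51340038]
t: 0.5
eef_pos: [0.2583, -0.596, 0.4043]
ee_rot: [-3.14, 0.0, 0.288]
force: [0.5, -1.3, -0.0]
finger_gap: 0.324
tcp chest [-395.74447185 -563.38763754  404.33238144] [-3.14035430e+00  1.83566752e-04  2.88372781e-01] 0.32444848063016374
```

```bash
python3 -m handwheel '[[0.027,-0.032,0,0],[0.027,-0.032,0,0],[0.027,-0.032,0,0],[0.027,-0.032,0,0],[0.027,-0.032,0,0],[0.027,-0.032,0,0],[0.027,-0.032,0,0],[0.027,-0.032,0,0],[0.027,-0.032,0,0],[0.027,-0.032,0,0]]'; python3 -m handwheel '[[0.027,-0.032,0,0],[0.027,-0.032,0,0],[0.027,-0.032,0,0],[0.027,-0.032,0,0],[0.027,-0.032,0,0],[0.027,-0.032,0,0],[0.027,-0.032,0,0],[0.027,-0.032,0,0],[0.027,-0.032,0,0],[0.027,-0.032,0,0],[0,0,0,0],[0,0,0,0]]'
python3 - <<'E'
from h import *
s=state(); print('tcp chest',ch(s['eef_pos'])*1000, s['ee_rot'],s['finger_gap'],s['t'])
f=save('side','s2.png')
E
```

```text
t: 1.5
eef_pos: [0.4264, -0.2112, 0.4031]
ee_rot: [-3.141, 0.0, 0.288]
force: [1.5, -0.7, -0.5]
finger_gap: -0.001
t: 2.7
eef_pos: [0.5938, 0.1714, 0.4023]
ee_rot: [3.141, 0.002, 0.29]
force: [-0.1, 0.1, 0.3]
finger_gap: 0.0
tcp chest [143.90245875  77.14293472 402.27110215] [3.14141541e+00 1.98394331e-03 2.90388154e-01] 0.00016758024211301688 2.7
```

View pics/s2.png

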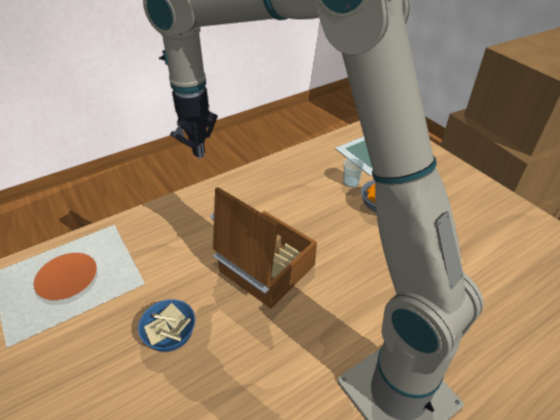

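The forearm stays high above the chest. The closed fingertips at about (198,155) have a clear drop beside the stay, so I descend on the hinge side of the pin.

```bash
python3 -m handwheel '[[0.008,0,0.03,0],[0,0,0.04,0],[0,0,0.04,0],[0,0,0.04,0],[0,0,0.03,0],[0,0,0.03,0],[0,0,0.025,0],[0,0,0.025,0],[0,0,0,0],[0,0,0,0]]'
python3 - <<'E'
from h import *
s=state(); print('tcp chest',ch(s['eef_pos'])*1000, s['force'],s['t'])
f=save('top','t2.png'); save('side','s3.png')
a=cv2.resize(f['img'][150:290,170:310],(400,400),interpolation=2)
b=cv2.resize(np.load('pics/s3.png.npz')['img'][130:270,140:280],(400,400),interpolation=2)
cv2.imwrite('pics/c2.png',np.hstack([a,b]))
E
```

```text
t: 3.75
eef_pos: [0.602, 0.1714, 0.1439]
ee_rot: [3.141, 0.0, 0.287]
force: [0.4, -1.0, 0.6]
finger_gap: -0.003
tcp chest [151.80912535  74.81446362 143.90093621] [ 0.40529271 -1.00323549  0.58462971] 3.75
```

View pics/c2.png

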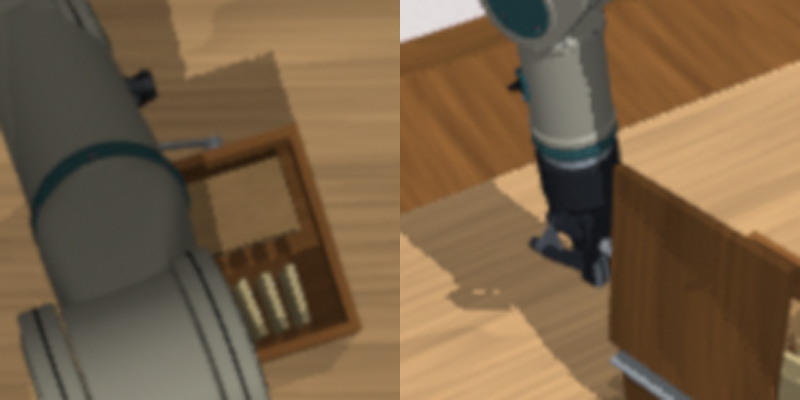

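The tip is free beside the pin. Now I creep forward to touch it.

```bash
cat > r.py <<'E'
from h import *
s=state(); print('chest tcp',np.round(ch(s['eef_pos'])*1000,1),'F chest',np.round(s['force']@RC,1),'t',round(float(s['t']),2))
E
python3 -m handwheel '[[0,0.003,0,0],[0,0.003,0,0],[0,0.002,0,0],[0,0.002,0,0],[0,0.002,0,0]]' >/dev/null; python3 r.py
python3 -m handwheel '[[0,0.001,0,0],[0,0.001,0,0],[0,0.001,0,0]]'>/dev/null; python3 r.py
python3 -m handwheel '[[0,0.001,0,0],[0,0.001,0,0]]'>/dev/null; python3 r.py
```

```text
chest tcp [152.1  64.1 143.4] F chest [ 1.   0.9 -0.6] t 4.35
chest tcp [152.   61.4 143.3] F chest [ 0.2 -0.5  0.8] t 4.65
chest tcp [152.   60.5 143.3] F chest [ 0.1  2.8 -0.2] t 4.85
```

```bash
python3 -m handwheel '[[0,0.001,-0.0005,0],[0,0.0012,-0.001,0],[0,0.0012,-0.001,0]]'>/dev/null; python3 r.py
python3 -m handwheel '[[0,0.0012,-0.001,0],[0,0.0012,-0.001,0]]'>/dev/null; python3 r.py
python3 -m handwheel '[[0,0.0012,-0.001,0],[0,0.0012,-0.001,0]]'>/dev/null; python3 r.py
```

```text
chest tcp [151.9  57.4 145.7] F chest [-0.1  5.1 -2.7] t 5.15
chest tcp [152.   53.7 148. ] F chest [-0.7  4.2 -0.3] t 5.35
chest tcp [152.   51.  149.9] F chest [ 0.6  4.1 -2.8] t 5.55
```

```bash
python3 -m handwheel '[[0,0.0016,-0.001,0],[0,0.0016,-0.001,0],[0,0.0016,-0.001,0],[0,0.0016,-0.001,0]]'>/dev/null; python3 r.py
python3 -m handwheel '[[0,0.0018,-0.0008,0],[0,0.0018,-0.0008,0],[0,0.0018,-0.0007,0],[0,0.0018,-0.0007,0]]'>/dev/null; python3 r.py
python3 -m handwheel '[[0,0.0018,-0.0006,0],[0,0.0018,-0.0006,0],[0,0,0,0],[0,0,0,0],[0,0,0,0]]'>/dev/null; python3 r.py
```

```text
chest tcp [151.9  44.8 153.7] F chest [ 0.4  5.8 -1.9] t 5.95
chest tcp [152.   37.9 156.8] F chest [-0.3  5.5 -3.1] t 6.35
chest tcp [152.   34.3 158.2] F chest [ 0.4  6.2 -1.7] t 6.85
```

```bash
python3 -m handwheel '[[0,-0.005,0,0],[0,-0.015,0,0],[0,-0.02,0,0],[0,0,-0.02,0],[0,0,-0.04,0],[0,0,-0.045,0],[0,0,-0.045,0],[0,0,-0.045,0],[0,0,-0.045,0],[0,0,0,0]]'>/dev/null; python3 r.py
python3 -m handwheel '[[-0.03,-0.01,0,0],[-0.03,-0.01,0,0],[-0.03,-0.01,0,0],[-0.03,-0.015,0,0],[-0.02,0,0,0],[0,0,0,0],[0,0,0,0]]'>/dev/null; python3 r.py
python3 - <<'E'
from h import *
f=save('top','t3.png');P=cloud(f)
c=ch(P[150:300,170:320].reshape(-1,3))*1000; c=c[~np.isnan(c[:,0])]
p=c[(c[:,2]>115)&(c[:,2]<170)&(c[:,0]>125)&(c[:,0]<162)&(abs(c[:,1])<60)]; print('pin',len(p),p.mean(0) if len(p) else 0)
t=c[(c[:,2]>285)&(c[:,2]<320)&(c[:,1]<90)]; print('lid',len(t),np.percentile(t,[2,50,98],axis=0) if len(t) else 0)
a=cv2.resize(f['img'][130:320,150:340],(400,400),interpolation=2)
g=save('side','s4.png'); b=cv2.resize(g['img'][100:310,150:360],(400,400),interpolation=2)
cv2.imwrite('pics/c3.png',np.hstack([a,b]))
E
```

```text
chest tcp [154.9  74.2 405.7] F chest [1.  0.6 0.1] t 7.85
chest tcp [ 12.5 118.5 398.4] F chest [ 0.4 -0.3  0.1] t 8.55
pin 66 [143.89599524  13.41231099 152.2196725 ]
lid 575 [[-96.41449724  54.1864779  286.71853834]
 [ -2.66820443  60.84608524 301.33941489]
 [ 93.71916168  69.05513037 306.54401089]]
```

View pics/c3.png

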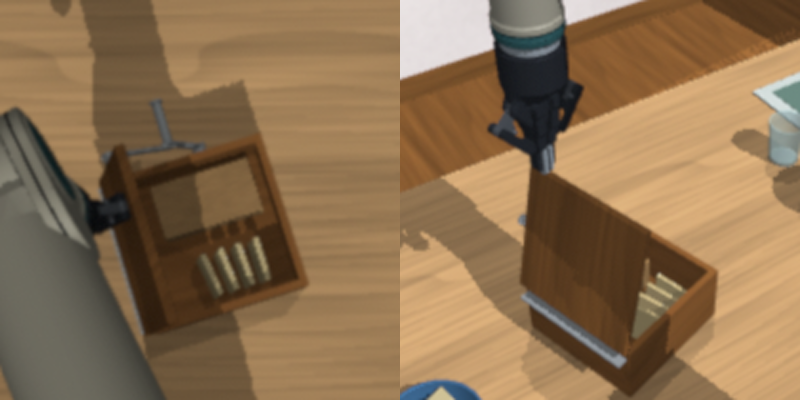

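The pin is at y≈13, z≈146, so the knee is lifted to about 0.65 rad and unlocked. The lid is still up, having dropped only about 3°. I descend behind the lid's outer face and touch it.

```bash
python3 -m handwheel '[[0,0,0.03,0],[0,0,0.03,0],[0,0.005,0.028,0],[0,0.01,0,0],[0,0.005,0,0],[0,0,0,0],[0,0,0,0]]'>/dev/null; python3 r.py
python3 -m handwheel '[[0,0.003,0,0],[0,0.003,0,0],[0,0.002,0,0],[0,0.002,0,0]]'>/dev/null; python3 r.py
python3 -m handwheel '[[0,0.002,0,0],[0,0.002,0,0]]'>/dev/null; python3 r.py
python3 -m handwheel '[[0,0.002,0,0],[0,0.002,0,0]]'>/dev/null; python3 r.py
```

```text
chest tcp [ 13.1  98.8 311.4] F chest [0.2 0.2 0.2] t 9.35
chest tcp [ 12.   88.7 310.2] F chest [ 0.1  0.7 -0.3] t 9.75
chest tcp [ 12.   84.7 310. ] F chest [ 0.5 -0.4  0.8] t 9.95
chest tcp [ 12.   80.8 310. ] F chest [ 0.7  2.7 -1. ] t 10.15
```

Run:
```python
import numpy as np
ph=np.radians(np.linspace(79.8,3.7,39)); r=186
y=100-r*np.cos(ph); z=105+r*np.sin(ph)
for i in range(38): print(i,'[0,%.4f,%.4f,0]'%((y[i]-y[i+1])/1e3,(z[i]-z[i+1])/1e3),'tcp y %.1f z %.1f'%(y[i+1]+13.8,z[i+1]+22))
```

```text
0 [0,0.0064,0.0013,0] tcp y 74.5 z 308.8
1 [0,0.0063,0.0015,0] tcp y 68.2 z 307.3
2 [0,0.0063,0.0017,0] tcp y 61.9 z 305.6
3 [0,0.0062,0.0019,0] tcp y 55.7 z 303.7
4 [0,0.0061,0.0021,0] tcp y 49.5 z 301.5
5 [0,0.0061,0.0024,0] tcp y 43.5 z 299.2
6 [0,0.0060,0.0026,0] tcp y 37.5 z 296.6
7 [0,0.0059,0.0028,0] tcp y 31.6 z 293.9
8 [0,0.0058,0.0030,0] tcp y 25.8 z 290.9
9 [0,0.0057,0.0032,0] tcp y 20.2 z 287.7
10 [0,0.0056,0.0034,0] tcp y 14.6 z 284.3
11 [0,0.0054,0.0036,0] tcp y 9.2 z 280.8
12 [0,0.0053,0.0038,0] tcp y 3.9 z 277.0
13 [0,0.0052,0.0039,0] tcp y -1.3 z 273.1
14 [0,0.0050,0.0041,0] tcp y -6.4 z 269.0
15 [0,0.0049,0.0043,0] tcp y -11.2 z 264.7
16 [0,0.0047,0.0045,0] tcp y -16.0 z 260.2
17 [0,0.0046,0.0046,0] tcp y -20.6 z 255.6
18 [0,0.0044,0.0048,0] tcp y -25.0 z 250.9
19 [0,0.0042,0.0049,0] tcp y -29.2 z 245.9
20 [0,0.0041,0.0051,0] tcp y -33.3 z 240.9
21 [0,0.0039,0.0052,0] tcp y -37.2 z 235.6
22 [0,0.0037,0.0053,0] tcp y -40.9 z 230.3
23 [0,0.0035,0.0055,0] tcp y -44.4 z 224.8
24 [0,0.0033,0.0056,0] tcp y -47.7 z 219.3
25 [0,0.0031,0.0057,0] tcp y -50.8 z 213.6
26 [0,0.0029,0.0058,0] tcp y -53.8 z 207.7
27 [0,0.0027,0.0059,0] tcp y -56.5 z 201.8
28 [0,0.0025,0.0060,0] tcp y -59.0 z 195.8
29 [0,0.0023,0.0061,0] tcp y -61.3 z 189.8
30 [0,0.0021,0.0062,0] tcp y -63.4 z 183.6
31 [0,0.0019,0.0062,0] tcp y -65.2 z 177.4
32 [0,0.0017,0.0063,0] tcp y -66.9 z 171.1
33 [0,0.0014,0.0063,0] tcp y -68.3 z 164.8
34 [0,0.0012,0.0064,0] tcp y -69.5 z 158.4
35 [0,0.0010,0.0064,0] tcp y -70.5 z 151.9
36 [0,0.0008,0.0065,0] tcp y -71.3 z 145.5
37 [0,0.0005,0.0065,0] tcp y -71.8 z 139.0
```

```bash
python3 -m handwheel '[[0,0.002,0.0004,0],[0,0.003,0.0007,0],[0,0.004,0.001,0]]'>/dev/null; python3 r.py
python3 -m handwheel '[[0,0.0062,0.0015,0],[0,0.006,0.0018,0],[0,0.006,0.002,0]]'>/dev/null; python3 r.py
```

```text
chest tcp [ 12.1  74.  308.6] F chest [-2.1  4.2  4.8] t 10.45
chest tcp [ 12.2  54.9 303.4] F chest [-1.4  3.8  7.4] t 10.75
```

```bash
python3 -m handwheel '[[0,0.0061,0.0021,0],[0,0.0061,0.0024,0],[0,0.006,0.0026,0],[0,0.0059,0.0028,0],[0,0.0058,0.003,0]]'>/dev/null; python3 r.py
python3 -m handwheel '[[0,0.0057,0.0032,0],[0,0.0056,0.0034,0],[0,0.0054,0.0036,0],[0,0.0053,0.0038,0],[0,0.0052,0.0039,0],[0,0.005,0.0041,0]]'>/dev/null; python3 r.py
python3 -m handwheel '[[0,0.0049,0.0043,0],[0,0.0047,0.0045,0],[0,0.0046,0.0046,0],[0,0.0044,0.0048,0],[0,0.0042,0.0049,0],[0,0.0041,0.0051,0]]'>/dev/null; python3 r.py
```

```text
chest tcp [ 12.3  24.2 290.4] F chest [-1.3  2.5  5.3] t 11.25
chest tcp [ 12.5  -8.6 268.4] F chest [-0.5  0.8  5.5] t 11.85
chest tcp [ 12.6 -36.1 240.2] F chest [-0.1 -0.2  5.9] t 12.45
```

```bash
python3 -m handwheel '[[0,0.0037,0.0052,0],[0,0.0035,0.0053,0],[0,0.0033,0.0055,0],[0,0.0031,0.0056,0],[0,0.003,0.0057,0],[0,0.0028,0.0058,0]]'>/dev/null; python3 r.py
python3 -m handwheel '[[0,0.0026,0.0059,0],[0,0.0024,0.006,0],[0,0.0022,0.0061,0],[0,0.002,0.0062,0],[0,0.0018,0.0062,0]]'>/dev/null; python3 r.py
python3 -m handwheel '[[0,0.0016,0.006,0],[0,0.0012,0.006,0],[0,0.001,0.006,0],[0,0.0008,0.005,0]]'>/dev/null; python3 r.py
```

```text
chest tcp [ 12.7 -56.3 207.1] F chest [ 0.1 -0.8  5.9] t 13.05
chest tcp [ 12.8 -67.8 176.6] F chest [-1.5 -2.5  6. ] t 13.55
chest tcp [ 12.8 -72.8 153.6] F chest [ 0.3 -4.5  5.2] t 13.95
```

```bash
python3 -m handwheel '[[0,0,0.004,0],[0,0,0.003,0],[0,0,0.002,0],[0,0,0.001,0]]'>/dev/null; python3 r.py
python3 -m handwheel '[[0,0,0.001,0],[0,0,0.001,0],[0,0,0.0005,0]]'>/dev/null; python3 r.py
```

```text
chest tcp [ 12.8 -72.8 143.6] F chest [-0.8 -3.8  5.5] t 14.35
chest tcp [ 12.8 -73.  141.3] F chest [-1.4 -4.5  5.6] t 14.65
```

```bash
python3 -m handwheel '[[0,0.0003,0.0005,0],[0,0.0002,0.0005,0],[0,0,0.0004,0]]'>/dev/null; python3 r.py
python3 -m handwheel '[[0,0,0.0004,0],[0,0,0.0003,0]]'>/dev/null; python3 r.py
python3 -m handwheel '[[0,0,0.0003,0],[0,0,0,0]]'>/dev/null; python3 r.py
```

```text
chest tcp [ 12.8 -73.1 139.9] F chest [ 0.2 -3.6  6.3] t 14.95
chest tcp [ 12.9 -73.1 139.2] F chest [-0.4 -3.8  4.3] t 15.15
chest tcp [ 12.9 -73.1 139.1] F chest [-0.5 -3.3  6.9] t 15.35
```

```bash
for i in 1; do python3 -m handwheel '[[0,0,0.0002,0],[0,0,0,0]]'>/dev/null; python3 r.py; done
python3 -m handwheel '[[0,0,0.0002,0],[0,0,0,0]]'>/dev/null; python3 r.py
python3 -m handwheel '[[0,0,0.0002,0],[0,0,0,0]]'>/dev/null; python3 r.py
```

```text
chest tcp [ 12.9 -73.1 139.1] F chest [-1.4 -2.9  9.1] t 15.55
chest tcp [ 12.9 -73.1 139. ] F chest [-1.4 -3.3 10.3] t 15.75
chest tcp [ 12.9 -73.1 139. ] F chest [-2.5 -2.9 12.7] t 15.95
```

The lid is against its stop at about 12.5 N, so I hold.

```bash
python3 -m handwheel '[[0,0,0,0],[0,0,0,0],[0,0,0,0]]'>/dev/null; python3 r.py
python3 -m handwheel '[[0,0,0,0],[0,0,0,0],[0,0,0,0],[0,0,0,0]]'>/dev/null; python3 r.py
python3 -m handwheel '[[0,0,0,0],[0,0,0,0],[0,0,0,0],[0,0,0,0],[0,0,0,0]]'>/dev/null; python3 r.py
```

```text
chest tcp [ 12.9 -73.1 139. ] F chest [-2.5 -3.3 13. ] t 16.25
chest tcp [ 12.9 -73.1 139. ] F chest [-2.4 -3.4 11.9] t 16.65
chest tcp [ 12.9 -73.1 139. ] F chest [-1.4 -3.  11.5] t 17.15
```

```bash
python3 -m handwheel '[[0,0,-0.0005,0],[0,0,-0.0005,0],[0,0,-0.002,0],[0,0,-0.01,0],[0,0,-0.03,0],[0,0,-0.04,0],[0,0,-0.04,0],[0,0,-0.04,0],[0,0,-0.04,0],[0,0,0,0]]'>/dev/null; python3 r.py
python3 -m handwheel '[[0,0.04,0,0],[0,0.04,0,0],[0,0.04,0,0],[0,0.04,0,0],[0,0.04,0,0],[0,0.04,0,0],[0,0,0,0],[0,0,0,0],[0,0,0,0],[0,0,0,0]]'>/dev/null; python3 r.py
python3 - <<'E'
from h import *
f=save('top','t5.png');g=save('side','s5.png')
for F in(f,g):
    c=ch(cloud(F).reshape(-1,3))*1000; c=c[~np.isnan(c[:,0])]
    for lo,hi in((-95,-60),(-20,20),(60,95)):
        t=c[(abs(c[:,0])<90)&(c[:,1]>lo)&(c[:,1]<hi)&(c[:,2]>80)&(c[:,2]<170)]; print(lo,hi,len(t),np.median(t[:,2]) if len(t) else 0)
P=cloud(f)
b=P[225:300,90:165].reshape(-1,3);b=b[(b[:,2]>.03)&(b[:,2]<.08)];print('cracker',b.mean(0))
cv2.imwrite('pics/c5.png',np.hstack([cv2.resize(f['img'],(400,300)),cv2.resize(g['img'],(400,300))]))
E
```

```text
chest tcp [ 14.8 -70.9 346.3] F chest [0.5 0.7 0.2] t 18.15
chest tcp [  12.8 -308.9  340.6] F chest [-0.   0.8  0.7] t 19.15
-95 -60 932 117.9570090227956
-20 20 1071 117.97284587900347
60 95 949 118.24264518755689
-95 -60 540 115.17516607399436
-20 20 698 115.45542690877008
60 95 679 115.48059185785576
cracker [0.42603488 0.38556073 0.05587833]
```

View pics/c5.png

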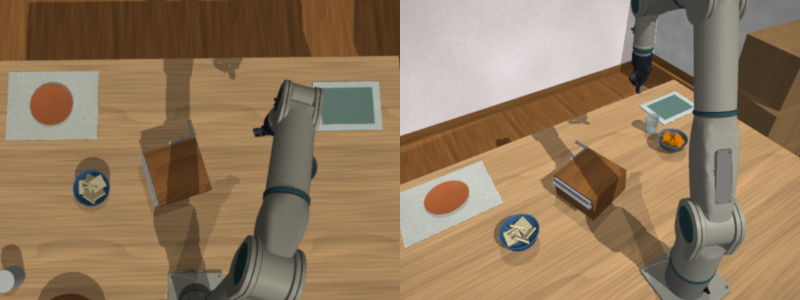

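The lid is level at about 117 mm in both views. The bowls and glass stand where they were, and the arm is clear of the chest.

```bash
python3 -c "from bench import close_job; print(close_job())"
```

```text
the job is handed in; nothing more can be done
None
```

The chest is shut and the job is handed in, about 19 s into the 72 s allowed. No verdict is reported, so these are my own checks.

- **Stay:** I lifted the knee pin from the hinge side with shut fingertips, at about 4–7 N. The camera then put the pin at y≈13, z≈146 mm in the chest frame, a knee angle of about 0.65 rad. The lid had dropped only about 0.06 rad by then.
- **Lid:** I pushed it down from its outer face at roughly 0.35 rad/s. The readings between moves stayed below about 9 N.
- **Pressing:** I held it on the stop for just over 1 s at about 11.5–13 N vertical, 12–14 N in total, then eased off and moved clear.
- **Last look:** the lid is level, with no slope from hinge to free edge in either view. Its top read about 118 mm from the top camera and 115 mm from the side camera. That straddles the expected 117 mm and roughly fits the 2 mm calibration. Both bowls and the glass are standing. I re-measured only the cracker bowl (no shift beyond measurement error) and judged the chip bowl and glass by eye.

Two things were less certain. Force was only sampled between moves, not continuously. A sideways drag of about 3–4 N from fingertip friction was also present while pressing, and it is included in the totals above.

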